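Load the nitrogen evaporator and set its gas valve

ROBOT

A 6-joint arm with a two-finger parallel gripper is mounted at the origin on the work surface. World frame = base frame: x ahead of the robot, y to its left, z up, the work surface at z = 0. Lengths are in m, angles in degrees, forces in N, time in s.
With the tool pointing down it reaches from about 0.4 to 0.925 m from the base axis. Payload 12.5 kg.
Tool frame: the origin (TCP) lies between the finger pads; the fingertips stand ctrl.tip_extent ahead of it and the grasp point (between the pads) lies 3 mm ahead of it (ctrl.tip_extent is the distance from the TCP to the fingertips, in m); z points along the fingers, y is the line along which they close (so a half turn about z gives the same grasp; the last joint's range is limited). The gripper opens to 95 mm and grips with 3 to 60 N. Pads are 20 mm wide; open, the fingers measure 119 mm over their backs; the gripper's body (75 mm by 180 mm) begins 59 mm behind the grasp point.
Start: joints at [65.856, 28.126, 89.318, -0, 62.55, -6.05], TCP at [0.194, 0.594, 0.237] pointing down, gripper open.
Joint ranges: [-177.58, 177.58], [-47.91, 125.51], [2.72, 160], [-65.01, 245.01], [3.68, 167.84], [-153.87, 153.87]. Speed limits (degrees/s): [127.2, 127.2, 159.86, 180, 180, 180].

INTERFACE

Orientations are given as [roll, pitch, yaw] about the fixed x, y, z axes, in that order (R = Rz(yaw) Ry(pitch) Rx(roll)).
In Python, from cell import sensors, cams, ctrl gives the robot as it stands.
- The arm moves only by the shell command python3 -m handwheel 'ROWS' [FORCE]. ROWS is JSON, a list of rows, each a list of 3 entries, a list of its own where there are three numbers: the shift along the world's x, y, z normalised to -1 to 1, where 1 is 0.1 m, then the turn about the world's z normalised to -1 to 1, where 1 is pi rad, then the opening, from 0 (shut) to 1 (fully open). In form: [[[tx, ty, tz], spin, claw], ...]. A call has 1 to 5 rows; each row is the pose to reach, as a shift and turn from the pose commanded when the call began, turning the shorter way round; what a row does not reach only later rows make up. A row lasts 1/8 s, in which the tool goes at most 62.5 mm and 10.7 degrees, less where a joint would pass 70% of its speed; a pose out of reach is approached as far as the arm can. A call with a number of a shift or a turn outside -1 to 1 is refused whole. A call with a gripper value outside its range is refused whole. The fingers move at their own pace and stop on an object; FORCE is the grip in N (left out, the last holds). Time passes only in rows, so rows that repeat a pose let the fingers close. It gives the time, the measured TCP pose, the force, the opening and the grip force at its end, in the units of the state.
- sensors.observe(): the state, without advancing time (a new reading comes with each control period).
- cams.grab_frame(name): name is "scene" or "top" or "wrist"; returns a dict with "color" (480x640x3 uint8, blue, green, red), "K" (3x3 intrinsics, pixels), "cam_to_world" (4x4, takes a point from camera to world coordinates). Camera axes: x right, y up, looking along -z (the intrinsics and any distortion apply to the point x, -y, -z); pixel columns grow to the right and rows downward; lengths in m; the calibration is good to about 2 mm. A picture is of the moment at which its call begins. There is no depth.
- ctrl.sign_off(): hands the job in; it is judged then, once.
The state is a dict: "t": time; "joints": joint angles; "dq": joint speeds; "effort": joint torques, N m; "tcp_pos": TCP position; "eef_rot": TCP orientation; "force": force on the tool from outside, world axes, zero at the start; "ft_torque": the same for the moment, N m; "width": opening from 0.0 (shut) to 1.0 (fully open); "finger_force": force on a finger pad.
Only numpy, scipy, OpenCV 4.12 (cv2) and the standard library are available. Lean on these libraries where they do the work, as an engineer would, in place of code of your own. Each camera call takes 0.05 s, during which the arm holds its last target. There are 200 camera calls.

TASK

Stand the two amber vials from the bench upright in the two empty cells of the evaporator's blue rack, one to a cell, set down and let go, not dropped. Then turn the black gas-valve knob clockwise until it seats, open it a quarter turn back from the seat, and keep gripping the knob still at that setting while the flow settles: finish with the knob held in the fingers. Leave the vials already in the rack and the other things on the bench where they are.

Things in the scene. Friction and masses are not known exactly. Their poses are not given: they have to be found in the camera images.
- console: nitrogen evaporator, fixed: white base 210 x 300 mm (x by y), top 22 mm above the bench, turned up to 0.25 rad. Origin on the bench under its centre, x to its back, y along the blue four-cell rack (x = -20 mm), away from the valve. Grey valve box 130 x 86 mm at x -20, y -100, top 77 mm. Parked needle manifold at the back: x 77 to 93, y -45 to 135, top 114 mm.
- cell_1 (a point): floor centre of the rack cell farthest from the valve, 26 mm above the bench, axes as the console's. Cells are 36 mm square inside, 40 mm apart along the console's y. Outer walls rise 36 mm above the cell floor, the dividers between cells about 31 mm; all 4 mm thick. A white spot marks the floor of an empty cell.
- cell_2 (a point): floor centre of the second cell, 40 mm nearer the valve. Vials in neighbouring cells stand only 12 mm apart, so grasp across the row (fingers closing along the console's x).
- cell_3 (a point): floor centre of the third cell, otherwise as cell_1
- cell_4 (a point): floor centre of the cell nearest the valve, 90 mm from the knob's axis; otherwise as cell_1
- vial_1: 40 ml amber glass vial, upright, mouth open: body 28 mm across and straight up to 83 mm, then a neck 23 mm across up to 98 mm; 28 to 53 g, white label low on the body. Origin at the centre of its underside, z up its axis. Starts on the bench, on the robot's left.
- vial_2: the same kind of vial, also starts on the bench, on the robot's left.
- vial_3: the same kind of vial, already standing in one of the four cells; to be left there.
- vial_4: the same kind of vial, already standing in another cell; to be left there. The two cells that hold neither vial_3 nor vial_4 are the empty ones.
- knob (a point): black knurled knob of the gas valve, 32 mm across, 24 mm high, turning on a vertical stem; this point is its centre on the axis, 126 mm above the bench: the height to grip. A white line on it points along its own -x; it lies over the red tick of the white dial (54 mm across, 97 mm above the bench, 17 mm below the knob; ticks every 30 degrees) when seated. It does not rise as it turns.
- gas_valve (a joint): knob angle, rad: 0 = seated (closed, hard stop), growing as it opens, anticlockwise from above; clockwise closes. Starts 0.8 to 2.6 rad open; the stem turns up to 5 rad. Takes about 0.05 N m to turn and stays where it is left; forced on against the seat, the fingers slip on the knob. The red tick is on the console's -x side.
- flask: small conical glass flask, 68 mm across its foot, 102 mm high, on the robot's right; bystander. Origin at its underside.
- reagent_bottle: white plastic bottle, 62 mm across, 115 mm high, on the robot's right; bystander. Origin at its underside.
- tip_box: red box of yellow pipette tips, 82 x 122 x 60 mm, behind the loose vials; bystander. Origin at its underside.
There are look-alikes about, which are no part of the job. What is shaped like the vial_1 but green is not meant. Leave any purple look-alike of the vial_4 alone.

How it is judged:
By the outcome, as a careful person would: the job done as asked, in the order asked, and still so for the second after the job is handed in, while the arm keeps its last pose, push and grip.
It also fails if it takes over 64 s, if anything falls off the work surface, if the arm or the gripper's body presses on something with over 40 N, if the wrist force passes 120 N, or if a joint passes its speed limit or range.

## Working session

There is one attempt and no reset: what is moved stays moved. The work goes in short steps, Python scripts to look and compute and a shell command to move; the robot and the scene stay as the last step left them, time stands still between calls to the robot, and variables do not carry over. Pictures are saved under pics/ and viewed, at most 10 in all, crops included, and the job is handed in when it is done.

```bash
mkdir -p pics; cat > h.py <<'E'
import numpy as np, cv2
from cell import sensors, cams, ctrl
def grab(n):
    f=cams.grab_frame(n); return f['color'],np.array(f['K']),np.array(f['cam_to_world'])
def ray(K,T,u,v):
    d=np.array([(u-K[0,2])/K[0,0],-(v-K[1,2])/K[1,1],-1.]); return T[:3,3],T[:3,:3]@d
def onz(K,T,u,v,z):
    o,d=ray(K,T,u,v); return o+d*(z-o[2])/d[2]
def proj(K,T,p):
    q=T[:3,:3].T@(np.array(p)-T[:3,3]); return K[0,2]+K[0,0]*q[0]/-q[2],K[1,2]-K[1,1]*q[1]/-q[2]
E
python3 - <<'E'
from h import *
print(ctrl.tip_extent, sensors.observe())
for n in ['scene','top','wrist']:
    f=cams.grab_frame(n); print(n,list(f.keys()),f['K'],f['cam_to_world']); cv2.imwrite(f'pics/{n}0.png',f['color'])
E
```

```text
0.022 {'t': 0.0, 'joints': array([ 6.58554977e+01,  2.81646433e+01,  8.93520444e+01, -1.01595206e-03,
        6.25489901e+01, -6.05137236e+00]), 'dq': array([ 0.0588485 ,  0.01262243,  0.08339581, -0.02907173,  0.01196833,
        0.07292139]), 'effort': array([ 2.11884973e-03, -6.12643147e+01, -2.58184272e+01,  6.93621137e-02,
        4.81908477e-02, -1.21053454e-04]), 'tcp_pos': array([0.19399705, 0.59388327, 0.23604482]), 'eef_rot': array([-1.79934593e+02, -6.02776879e-03,  1.61907335e+02]), 'force': array([-0.03004253,  0.49678309,  1.27573159]), 'ft_torque': array([-0.03891612, -0.01877373,  0.018953  ]), 'finger_force': 0.0, 'width': 0.9999727565816068}
scene ['color', 'K', 'cam_to_world'] [[436.72122626   0.         317.85639828]
 [  0.         436.72122626 232.5580878 ]
 [  0.           0.           1.        ]] [[ 0.21792765 -0.75208886  0.62198865  1.11239273]
 [ 0.97580831  0.1564935  -0.15266933 -0.18674633]
 [ 0.01748373  0.64021256  0.76799882  0.80918935]
 [ 0.          0.          0.          1.        ]]
top ['color', 'K', 'cam_to_world'] [[434.42339398   0.         316.52407253]
 [  0.         434.42339398 235.98778815]
 [  0.           0.           1.        ]] [[-0.0142666   0.98412834 -0.17688377  0.36732769]
 [-0.99989748 -0.01425781  0.00132076 -0.05512902]
 [-0.00122218  0.17688448  0.98423086  1.1232658 ]
 [ 0.          0.          0.          1.        ]]
wrist ['color', 'K', 'cam_to_world'] [[366.00889892   0.         321.96528616]
 [  0.         366.00889892 235.45546115]
 [  0.           0.           1.        ]] [[ 0.31049664 -0.91678592 -0.251188    0.12258046]
 [ 0.95057315  0.29901707  0.08366292  0.61747111]
 [-0.00159149 -0.26474962  0.96431587  0.38504362]
 [ 0.          0.          0.          1.        ]]
```

View pics/top0.png

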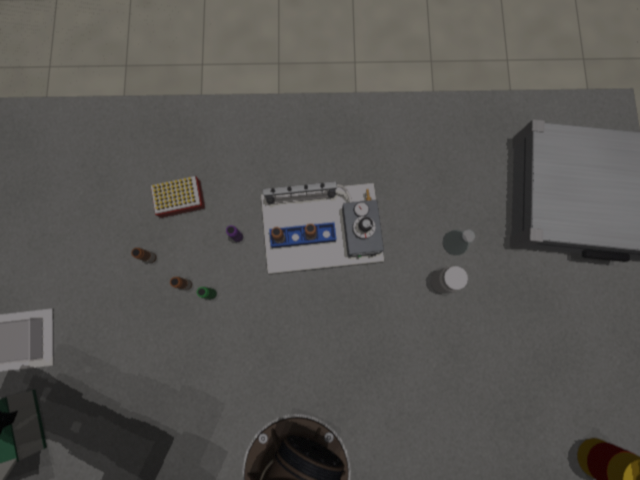

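View pics/scene0.png

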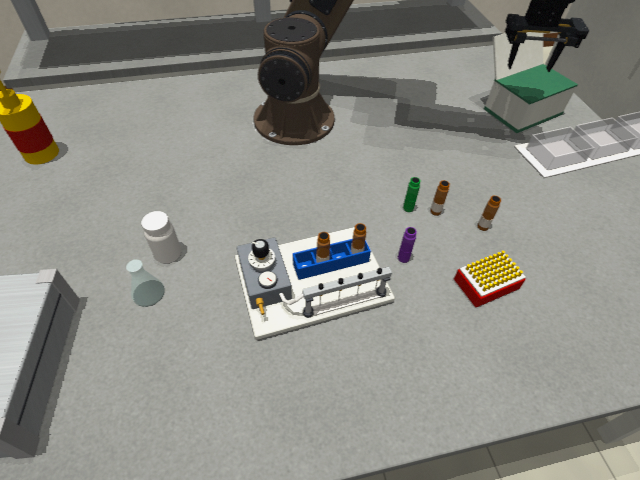

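Top view: amber candidates are at (142,254) and (180,283). The green (206,292) and purple (234,233) ones are look-alikes and excluded by colour. Two more ambers already stand in the rack at (277,234) and (311,230), with white spots at about (295,238) and (327,234), so cells 2 and 4 are empty. I'll measure these and confirm in an enlarged crop.

```bash
cat > m.py <<'E'
from h import *
ims={}
from scipy.optimize import least_squares
for n in ['top','scene']:
    ims[n]=grab(n)
def blobs(im,lo,hi,amin=15):
    hsv=cv2.cvtColor(im,cv2.COLOR_BGR2HSV); m=cv2.inRange(hsv,lo,hi)
    k,l,s,c=cv2.connectedComponentsWithStats(m)
    return [(c[i].round(1).tolist(),s[i].tolist()) for i in range(1,k) if s[i][4]>=amin],m
for n in ims:
    print(n,'amber'); 
    for b in blobs(ims[n][0],(5,110,40),(16,255,200))[0]: print(b)
    print('blue')
    for b in blobs(ims[n][0],(105,150,40),(125,255,255))[0]: print(b)
im,K,T=ims['top']
# white base
hsv=cv2.cvtColor(im,cv2.COLOR_BGR2HSV); m=cv2.inRange(hsv,(0,0,165),(179,40,255)); m[:,:255]=0;m[:,395:]=0;m[:175]=0;m[280:]=0
pts=cv2.findNonZero(m); r=cv2.minAreaRect(pts); bx=cv2.boxPoints(r); print('base',r)
P=np.array([onz(K,T,*p,0.022) for p in bx]); print(P.round(4)); print(P.mean(0),np.linalg.norm(P-np.roll(P,1,0),axis=1))
c=cv2.resize(im[170:310,120:400],None,fx=2.8,fy=2.8,interpolation=cv2.INTER_CUBIC); 
cv2.imwrite('pics/crop1.png',c)
E
python3 m.py
```

```text
top amber
([310.3, 231.7], [306, 227, 9, 8, 29])
([277.3, 234.7], [272, 230, 10, 8, 36])
([140.2, 253.4], [135, 248, 10, 11, 63])
([178.3, 282.6], [171, 277, 12, 11, 61])
([623.8, 451.9], [616, 451, 17, 4, 27])
([608.3, 467.4], [607, 455, 8, 25, 26])
blue
([322.8, 234.2], [315, 226, 20, 15, 106])
([293.4, 237.5], [282, 228, 26, 17, 145])
scene amber
([551.2, 35.0], [544, 33, 15, 5, 54])
([548.2, 43.0], [544, 41, 10, 6, 49])
([35.0, 123.3], [26, 115, 15, 15, 21])
([13.3, 130.3], [3, 127, 22, 5, 23])
([441.1, 193.0], [434, 180, 16, 24, 217])
([491.2, 208.2], [483, 196, 18, 24, 244])
([434.6, 212.5], [431, 209, 10, 6, 26])
([358.8, 237.0], [352, 223, 14, 27, 249])
([481.9, 227.8], [478, 224, 10, 7, 31])
([323.0, 245.9], [317, 232, 13, 26, 248])
blue
([328.6, 259.3], [293, 239, 77, 40, 1542])Traceback (most recent call last):
  File "m.py", line 18, in <module>
    pts=cv2.findNonZero(m); r=cv2.minAreaRect(pts); bx=cv2.boxPoints(r); print('base',r)
                              ~~~~~~~~~~~~~~~^^^^^
cv2.error: OpenCV(4.12.0) /io/opencv/modules/imgproc/src/convhull.cpp:143: error: (-215:Assertion failed) total >= 0 && (depth == CV_32F || depth == CV_32S) in function 'convexHull'
```

```bash
sed -i 's/(0,0,165)/(0,0,135)/' m.py
cat >> m.py <<'E'
def tri(a,b):
    A=[];y=[]
    for n,p in (('top',a),('scene',b)):
        o,d=ray(ims[n][1],ims[n][2],*p); d/=np.linalg.norm(d); M=np.eye(3)-np.outer(d,d); A.append(M); y.append(M@o)
    return np.linalg.lstsq(np.vstack(A),np.hstack(y),rcond=None)
for a,b in (((140.2,253.4),(490.8,209)),((178.3,282.6),(440.8,194))):
    s=tri(a,b); print('vial',s[0].round(4),s[1])
hs=cv2.cvtColor(ims['top'][0],cv2.COLOR_BGR2HSV)
print(hs[215,285],hs[260,300])
E
python3 m.py | sed -n '/base/,$p'
```

```text
base ((321.1586608886719, 228.09898376464844), (75.36260223388672, 113.8617935180664), 83.2901611328125)
[[ 0.6702  0.0893  0.022 ]
 [ 0.702  -0.208   0.022 ]
 [ 0.5035 -0.223   0.022 ]
 [ 0.4737  0.0653  0.022 ]]
[ 0.58735566 -0.06910545  0.022     ] [0.19797641 0.2990069  0.1990646  0.28984685]
vial [0.5202 0.3773 0.0626] [2.84597026e-06]
vial [0.4475 0.2818 0.06  ] [8.2119722e-07]
[160   6 136] [160   6 136]
```

View pics/crop1.png

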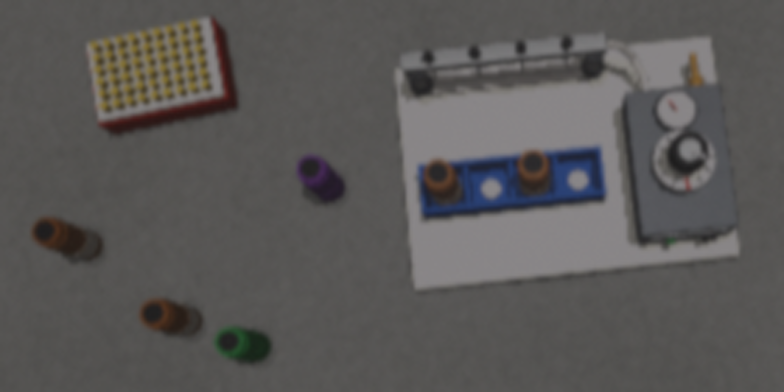

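Crop: the loose ambers have mouths at (47,231) and (153,313). The green (229,341) and purple (312,168) vials aren't meant. White floor spots at (491,188) and (578,180) confirm cells 2 and 4 are empty. I'll move over the far amber vial, with the fingers turned to close along the console's x.

```bash

python3 -m handwheel '[[[0.4,-0.27,0],-0.046,0.65],[[0.82,-0.54,0],-0.092,0.65]]' 25
python3 -m handwheel '[[[0.4,-0.27,0],-0.046,0.65],[[0.82,-0.54,0],-0.092,0.65]]'
python3 -m handwheel '[[[0.4,-0.27,0],-0.046,0.65],[[0.82,-0.54,0],-0.092,0.65]]'
python3 -m handwheel '[[[0.4,-0.27,0],-0.046,0.65],[[0.8,-0.54,0],-0.09,0.65],[[0.8,-0.54,0],-0.09,0.65],[[0.8,-0.54,0],-0.09,0.65]]'
python3 - <<'E'
from h import *
s=sensors.observe(); print(s['t'],s['tcp_pos'],s['eef_rot'],s['joints'],s['force'])
im,K,T=grab('wrist'); cv2.imwrite('pics/w1.png',im)
t,Kt,Tt=grab('top')
for n,p,z in (('A',(136.8,252.5),.098),('B',(174.6,281.8),.098),('green',(201.8,291.8),.098),('purple',(231,230),.098),('c2',(295.4,237.1),.026),('c4',(326.4,234.3),.026),('v1',(276.4,231.5),.124),('v3',(310,229),.124),('knob',(365.4,224.5),.138)):
    print(n,onz(Kt,Tt,*p,z).round(4))
hsv=cv2.cvtColor(im,cv2.COLOR_BGR2HSV); m=cv2.inRange(hsv,(5,110,40),(16,255,220))
k,l,st,c=cv2.connectedComponentsWithStats(m)
for i in range(1,k):
    if st[i][4]>80: print(c[i],st[i])
print(proj(K,T,(.52,.377,.098)),proj(K,T,(.52,.377,.0)))
E
```

```text
t: 0.6
tcp_pos: [0.2766, 0.5396, 0.2366]
eef_rot: [180.0, 0.0, 145.2]
force: [0.5, 1.1, -0.2]
width: 0.841
finger_force: 0.0
t: 0.85
tcp_pos: [0.3593, 0.4852, 0.2368]
eef_rot: [180.0, -0.0, 128.5]
force: [-0.1, 0.1, -0.4]
width: 0.667
finger_force: 0.0
t: 1.1
tcp_pos: [0.4413, 0.4311, 0.2368]
eef_rot: [180.0, -0.0, 112.0]
force: [0.0, 0.4, -0.3]
width: 0.651
finger_force: 0.0
t: 1.6
tcp_pos: [0.5197, 0.3782, 0.2365]
eef_rot: [-180.0, 0.0, 96.1]
force: [0.2, -0.6, 0.7]
width: 0.651
finger_force: 0.0
1.6 [0.51973086 0.37818057 0.23649848] [-1.79975621e+02  1.08642037e-03  9.60714982e+01] [3.01532143e+01 2.96120809e+01 8.66474547e+01 9.98421942e-03
 6.37631649e+01 2.40773006e+01] [ 0.16157243 -0.55573501  0.71299593]
A [0.5178 0.3723 0.098 ]
B [0.4469 0.2791 0.098 ]
green [0.4225 0.2143 0.098 ]
purple [0.5692 0.1489 0.098 ]
c2 [ 0.5624 -0.0024  0.026 ]
c4 [ 0.5686 -0.082   0.026 ]
v1 [0.559  0.0373 0.124 ]
v3 [ 0.5638 -0.0414  0.124 ]
knob [ 0.5698 -0.17    0.138 ]
[322.56692913 223.08031496] [307 206  32  43 635]
(np.float64(323.0837454885622), np.float64(231.8089137480875)) (np.float64(322.93024284376827), np.float64(208.35421720305825))
```

View pics/w1.png

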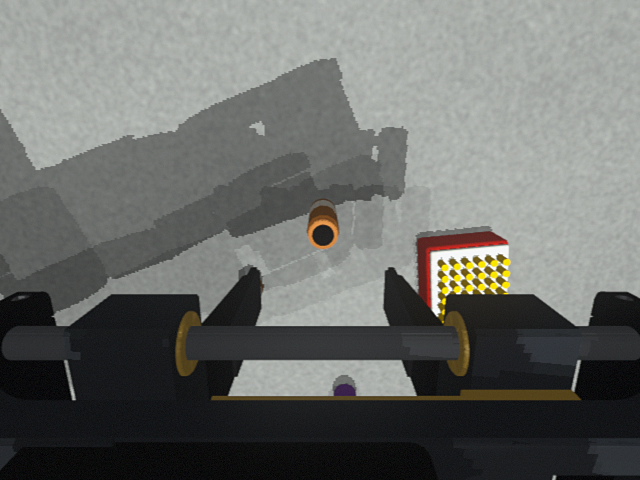

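The wrist view shows the amber vial upright, with its mouth at (323,236) centred between the fingers and about 4 mm towards -y. Descending to grasp it.

```bash

python3 -m handwheel '[[[0,-0.04,-0.5],0,0.65],[[0,-0.04,-0.9],0,0.65]]' 
python3 -m handwheel '[[[0,0,-0.5],0,0.65],[[0,0,-0.8],0,0.65],[[0,0,-0.8],0,0.65]]'
python3 -m handwheel '[[[0,0,0],0,0.1],[[0,0,0],0,0.1],[[0,0,0],0,0.1],[[0,0,0],0,0.1]]' 20
python3 -m handwheel '[[[0,0,0.02],0,0.1],[[0,0,0.3],0,0.1],[[0,0,0.8],0,0.1],[[0,0,0.8],0,0.1]]' 20
```

```text
t: 1.95
tcp_pos: [0.519, 0.3748, 0.1457]
eef_rot: [180.0, -0.0, 96.1]
force: [0.4, 0.0, 0.1]
width: 0.648
finger_force: 0.0
t: 2.33
tcp_pos: [0.5185, 0.3744, 0.0649]
eef_rot: [-179.8, 0.1, 96.1]
force: [-0.5, 0.1, -0.0]
width: 0.645
finger_force: 0.0
t: 2.82
tcp_pos: [0.5202, 0.3742, 0.0673]
eef_rot: [179.9, -0.0, 96.0]
force: [-0.5, 0.2, 0.3]
width: 0.291
finger_force: 20.4
t: 3.32
tcp_pos: [0.5214, 0.3749, 0.1504]
eef_rot: [179.7, -0.1, 96.0]
force: [-0.3, 0.2, -1.2]
width: 0.286
finger_force: 20.0
```

```bash

python3 -m handwheel '[[[0,-0.2,0.5],0,0.1],[[0.1,-0.7,0.85],0,0.1],[[0.1,-1,0.85],0,0.1]]' 
python3 -m handwheel '[[[0.05,-0.5,0],0,0.1],[[0.1,-1,0],0,0.1]]' 
python3 -m handwheel '[[[0.05,-0.5,0],0,0.1],[[0.1,-1,0],0,0.1]]' 
python3 -m handwheel '[[[0.05,-0.5,0],0,0.1],[[0.1,-1,0],0,0.1]]' 
python3 -m handwheel '[[[0.05,-0.5,0],0,0.1],[[0.05,-1,0],0,0.1],[[0.05,-1,0],0,0.1],[[0.05,-1,0],0,0.1]]' 
python3 - <<'E'
from h import *
s=sensors.observe(); print(s['t'],s['tcp_pos'],s['eef_rot'],s['width'])
im,K,T=grab('wrist'); cv2.imwrite('pics/w2.png',im)
np.savez('w2.npz',im=im,K=K,T=T)
E
```

```text
t: 3.7
tcp_pos: [0.531, 0.2727, 0.2335]
eef_rot: [179.8, -0.0, 96.0]
force: [0.6, -0.3, -0.4]
width: 0.286
finger_force: 20.0
t: 3.95
tcp_pos: [0.5398, 0.1727, 0.2309]
eef_rot: [-179.9, 0.0, 96.1]
force: [0.0, 0.8, -0.0]
width: 0.285
finger_force: 20.0
t: 4.2
tcp_pos: [0.5498, 0.0725, 0.2309]
eef_rot: [-179.9, -0.0, 96.0]
force: [0.2, -0.0, -0.9]
width: 0.296
finger_force: 20.0
t: 4.45
tcp_pos: [0.5598, -0.0275, 0.2309]
eef_rot: [-179.9, -0.0, 96.0]
force: [1.0, -0.6, -0.5]
width: 0.289
finger_force: 20.0
t: 4.95
tcp_pos: [0.5648, -0.1255, 0.231]
eef_rot: [-179.9, -0.0, 96.0]
force: [-0.8, 0.6, -0.7]
width: 0.287
finger_force: 20.0
4.95 [ 0.56476588 -0.12553764  0.23095099] [-1.79942551e+02 -4.20852646e-02  9.59959872e+01] 0.2874232263613967
```

View pics/w2.png

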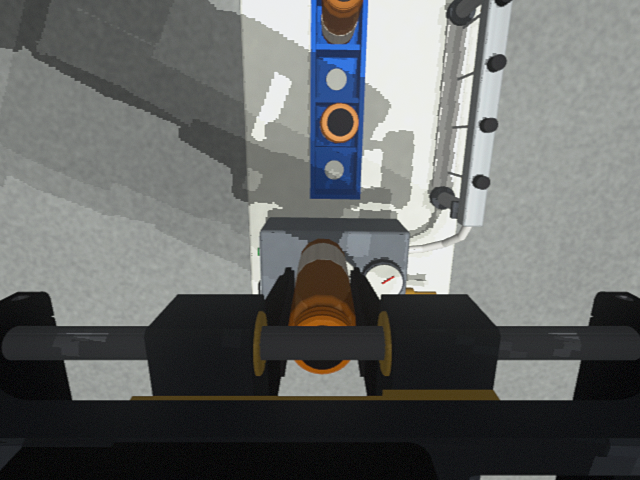

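The wrist view shows the empty-cell spots at (337,79) for cell 2 and (334,170) for cell 4. A vial stands between them at (340,122), and the held vial hangs straight. Converting the spots to positions.

```bash
python3 - <<'E'
from h import *
d=np.load('w2.npz'); im,K,T=d['im'],d['K'],d['T']
hsv=cv2.cvtColor(im,cv2.COLOR_BGR2HSV)
P=[]
for u,v in ((337,79),(334,170)):
    m=cv2.inRange(hsv[v-20:v+20,u-18:u+18],(0,0,100),(179,90,255)); k,l,st,c=cv2.connectedComponentsWithStats(m)
    i=1+np.argmin([np.hypot(*(c[j]-(18,20))) for j in range(1,k)]); p=c[i]+(u-18,v-20); q=onz(K,T,*p,.026); P.append(q); print(p,st[i],q.round(4))
e=P[0]-P[1]; print(np.linalg.norm(e),'yaw',np.degrees(np.arctan2(-e[0],e[1])))
m=cv2.inRange(hsv,(105,120,30),(125,255,255)); m[205:]=0;
b=cv2.findNonZero(m)[:,0]
for r0,r1 in ((60,95),(150,190)):
  s=b[(b[:,1]>=r0)&(b[:,1]<=r1)]; print('rack edges',[ (s[s[:,1]==r][:,0].min(),s[s[:,1]==r][:,0].max()) for r in (r0,r1)])
E
```

```text
[335.95867769  78.80716253] [  7   9  21  22 363] [ 0.5634 -0.0017  0.026 ]
[333.70469799 169.37583893] [  8  10  20  20 298] [ 0.5705 -0.0817  0.026 ]
0.08030140439558789 yaw 5.043504646887644
rack edges [(np.int32(311), np.int32(365)), (np.int32(311), np.int32(363))]
rack edges [(np.int32(311), np.int32(361)), (np.int32(310), np.int32(359))]
```

```bash
python3 - <<'E'
from h import *
d=np.load('w2.npz'); im,K,T=d['im'],d['K'],d['T']
tc=np.array([.5648,-.1255,.231]); a=np.radians(96); x=np.array([np.cos(a),np.sin(a),0])
for off in (-.004,0,.004):
    pts=[tc+x*(.014*np.cos(t)+off)+np.array([np.sin(a),-np.cos(a),0])*.014*np.sin(t)+[0,0,-.0665] for t in np.linspace(-1.5,1.5,31)]
    print(off,min(proj(K,T,p)[1] for p in pts))
print(im[225:262:2,322].tolist())
E
```

```text
-0.004 244.23894292566212
0 237.97367632162957
0.004 231.6487809963858
[[63, 59, 57], [63, 61, 58], [64, 61, 58], [72, 68, 66], [73, 71, 67], [73, 68, 66], [76, 71, 67], [30, 43, 65], [28, 43, 64], [82, 88, 91], [87, 93, 96], [85, 90, 94], [87, 93, 96], [86, 93, 96], [84, 90, 93], [86, 93, 95], [88, 94, 97], [81, 91, 100], [26, 44, 66]]
```

```bash

python3 -m handwheel '[[[0.057,0.44,0],-0.0055,0.1],[[0.057,0.44,0],-0.0055,0.1],[[0.057,0.44,-0.5],-0.0055,0.1],[[0.057,0.44,-0.85],-0.0055,0.1],[[0.057,0.44,-0.85],-0.0055,0.1]]' 
python3 - <<'E'
from h import *
s=sensors.observe(); print(s['t'],s['tcp_pos'],s['eef_rot'],s['force'])
im,K,T=grab('wrist'); cv2.imwrite('pics/w3.png',im[:320])
E
```

```text
t: 5.62
tcp_pos: [0.5698, -0.0812, 0.1448]
eef_rot: [-179.8, -0.1, 95.1]
force: [0.9, -0.6, -1.0]
width: 0.289
finger_force: 20.0
5.625 [ 0.56976403 -0.08121515  0.14480105] [-1.79762295e+02 -8.34407999e-02  9.51037162e+01] [ 0.93022268 -0.63927828 -1.01211978]
```

View pics/w3.png

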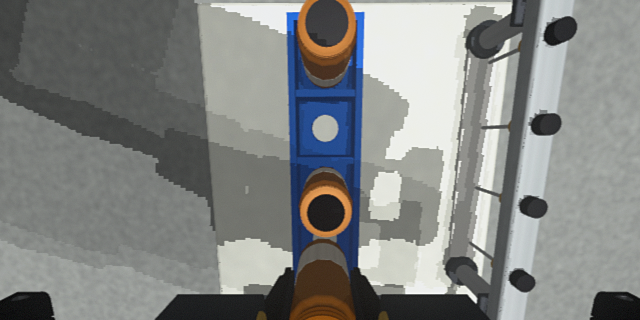

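The held vial (323,260) lines up with the rack row, which is centred at about x=325. Lowering it gently.

```bash

python3 -m handwheel '[[[0.005,0,-0.2],0,0.1],[[0.005,0,-0.4],0,0.1],[[0.005,0,-0.48],0,0.1],[[0.005,0,-0.48],0,0.1]]' 
python3 -m handwheel '[[[0,0,-0.02],0,0.1],[[0,0,-0.04],0,0.1],[[0,0,-0.04],0,0.1]]'
```

```text
t: 6.18
tcp_pos: [0.5717, -0.0819, 0.0995]
eef_rot: [179.9, 0.0, 95.0]
force: [0.2, 0.3, -0.0]
width: 0.291
finger_force: 20.0
t: 6.55
tcp_pos: [0.5713, -0.0819, 0.0948]
eef_rot: [180.0, 0.0, 95.0]
force: [0.3, -0.7, -0.8]
width: 0.29
finger_force: 20.0
```

```bash

python3 -m handwheel '[[[0,0,-0.01],0,0.1],[[0,0,-0.01],0,0.1],[[0,0,-0.01],0,0.1]]' 
python3 -m handwheel '[[[0,0,-0.008],0,0.1],[[0,0,-0.008],0,0.1],[[0,0,-0.008],0,0.1]]'
```

```text
t: 6.92
tcp_pos: [0.5713, -0.0819, 0.0937]
eef_rot: [180.0, 0.0, 95.0]
force: [0.9, -0.2, -1.1]
width: 0.288
finger_force: 20.0
t: 7.3
tcp_pos: [0.5714, -0.0819, 0.0932]
eef_rot: [180.0, 0.0, 95.0]
force: [-1.0, -0.5, 5.8]
width: 0.292
finger_force: 20.0
```

Contact at 5.8 N. Releasing, lifting, then heading to the second vial at about (.447,.280).

```bash

python3 -m handwheel '[[[0,0,0],0,0.4],[[0,0,0],0,0.6],[[0,0,0],0,0.6]]' 
python3 -m handwheel '[[[0,0,0.2],0,0.6],[[0,0,0.6],0,0.6],[[0,0,1],0,0.6]]' 
python3 -m handwheel '[[[-0.1,0.3,0.3],0,0.6],[[-0.2,0.6,0.4],0,0.6],[[-0.35,1,0.4],0,0.6]]' 
python3 -m handwheel '[[[-0.17,0.5,0],0,0.6],[[-0.35,1,0],0,0.6]]' 
python3 -m handwheel '[[[-0.17,0.5,0],0,0.6],[[-0.35,1,0],0,0.6]]' 
python3 -m handwheel '[[[-0.1,0.5,0],0,0.6],[[-0.2,0.62,0],0,0.6],[[-0.2,0.62,0],0,0.6],[[-0.2,0.62,0],0,0.6]]' 
python3 - <<'E'
from h import *
s=sensors.observe(); print(s['t'],s['tcp_pos'],s['eef_rot'])
im,K,T=grab('wrist'); 
t,Kt,Tt=grab('top'); c=cv2.resize(t[170:310,120:400],None,fx=2.8,fy=2.8,interpolation=cv2.INTER_CUBIC); c=c[:270]
cv2.imwrite('pics/w4.png',np.vstack([im[:310],cv2.resize(c,(640,220))]))
print(proj(K,T,(.447,.28,.098)))
m=cv2.inRange(im[:300],(0,0,0),(45,45,45)); k,l,st,c=cv2.connectedComponentsWithStats(m)
for i in range(1,k):
    if 150<st[i][4]<3000: print(c[i],st[i],onz(K,T,*c[i],.098).round(4))
E
```

```text
t: 7.68
tcp_pos: [0.5713, -0.0819, 0.0927]
eef_rot: [-180.0, -0.0, 95.0]
force: [-0.6, -0.9, 0.2]
width: 0.547
finger_force: 0.0
t: 8.05
tcp_pos: [0.5711, -0.0818, 0.1937]
eef_rot: [-180.0, -0.0, 95.0]
force: [0.7, 0.4, 0.0]
width: 0.601
finger_force: 0.0
t: 8.43
tcp_pos: [0.5363, 0.0187, 0.2337]
eef_rot: [179.9, 0.0, 95.0]
force: [1.0, 0.5, -0.3]
width: 0.601
finger_force: 0.0
t: 8.68
tcp_pos: [0.5006, 0.1194, 0.2329]
eef_rot: [180.0, -0.0, 95.0]
force: [0.2, -0.8, -0.1]
width: 0.599
finger_force: 0.0
t: 8.93
tcp_pos: [0.4656, 0.2196, 0.2329]
eef_rot: [180.0, -0.0, 95.0]
force: [0.6, 1.2, -0.1]
width: 0.602
finger_force: 0.0
t: 9.43
tcp_pos: [0.4466, 0.2791, 0.2329]
eef_rot: [180.0, 0.0, 95.0]
force: [0.7, -0.6, -0.3]
width: 0.601
finger_force: 0.0
9.425 [0.44663127 0.27914714 0.23286712] [1.79995102e+02 1.50719061e-02 9.49922199e+01]
(np.float64(323.33903077253734), np.float64(230.47549995201018))
[325.27444795 231.52050473] [316 222  20  20 317] [0.4486 0.2793 0.098 ]
[251.33526012 287.44508671] [229 268  36  32 692] [0.3913 0.2256 0.098 ]
[392.69061584 287.49266862] [380 268  36  32 682] [0.5092 0.2359 0.098 ]
[ 29.75925926 295.64444444] [  3 292  47   8 270] [0.2054 0.2019 0.098 ]
[613.432 295.596] [595 292  45   8 250] [0.6953 0.2449 0.098 ]
[161.78396437 297.04008909] [115 295  93   5 449] [0.3163 0.2103 0.098 ]
[482.21700224 297.03803132] [437 295  93   5 447] [0.5856 0.2339 0.098 ]
```

View pics/w4.png

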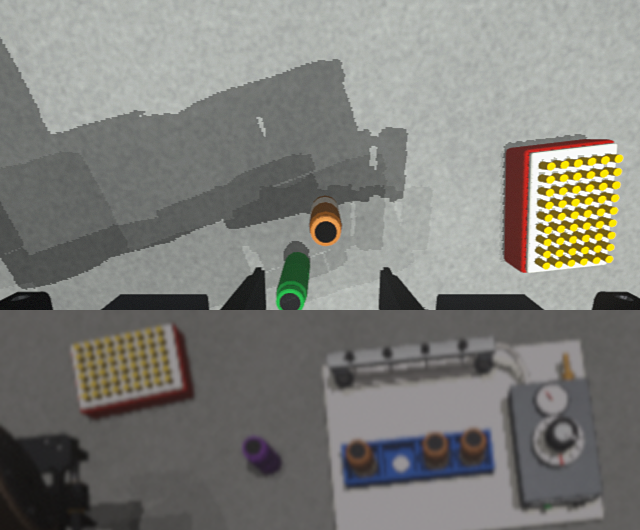

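Cell 4 now holds the first vial, standing upright (473,440 in the lower half). The second amber's mouth is at (325,231), i.e. (.4486,.2793), and the green look-alike at (290,300) is clear of the fingers. Picking it up.

```bash

python3 -m handwheel '[[[0.018,0,-0.5],0,0.6],[[0.018,0,-0.9],0,0.6]]' 
python3 -m handwheel '[[[0,0,-0.5],0,0.6],[[0,0,-0.76],0,0.6],[[0,0,-0.76],0,0.6]]'
python3 -m handwheel '[[[0,0,0],0,0.1],[[0,0,0],0,0.1],[[0,0,0],0,0.1],[[0,0,0],0,0.1]]' 20
python3 -m handwheel '[[[0,0,0.02],0,0.1],[[0,0,0.3],0,0.1],[[0,0,0.8],0,0.1],[[0,0,0.85],0,0.1]]'
python3 -m handwheel '[[[0.1,-0.2,0.5],0,0.1],[[0.2,-0.6,0.85],0,0.1],[[0.3,-1,0.85],0,0.1]]' 
python3 -m handwheel '[[[0.2,-0.5,0],0,0.1],[[0.4,-1,0],0,0.1]]' 
python3 -m handwheel '[[[0.2,-0.4,0],0,0.1],[[0.44,-0.8,0],0,0.1],[[0.44,-0.8,0],0,0.1],[[0.44,-0.8,0],0,0.1]]' 
python3 - <<'E'
from h import *
s=sensors.observe(); print(s['t'],s['tcp_pos'],s['eef_rot'],s['width'])
im,K,T=grab('wrist')
tc=s['tcp_pos']; a=np.radians(s['eef_rot'][2]); x=np.array([np.cos(a),np.sin(a),0])
for off in (-.004,0,.004):
    pts=[tc+x*(.014*np.cos(t)+off)+np.array([np.sin(a),-np.cos(a),0])*.014*np.sin(t)+[0,0,-.0665] for t in np.linspace(-1.5,1.5,31)]
    print(off,min(proj(K,T,p)[1] for p in pts))
print([(r,im[r,322].tolist()) for r in range(225,262,2)])
cv2.imwrite('pics/w5.png',im[:400])
E
```

```text
t: 9.78
tcp_pos: [0.4486, 0.2791, 0.1418]
eef_rot: [180.0, -0.0, 94.9]
force: [0.4, 0.3, -0.4]
width: 0.6
finger_force: 0.0
t: 10.15
tcp_pos: [0.4479, 0.279, 0.0655]
eef_rot: [-179.8, 0.1, 95.0]
force: [0.3, -0.2, 0.3]
width: 0.603
finger_force: 0.0
t: 10.65
tcp_pos: [0.4484, 0.2802, 0.0675]
eef_rot: [179.9, -0.0, 95.0]
force: [-0.5, 0.0, 6.2]
width: 0.29
finger_force: 20.0
t: 11.15
tcp_pos: [0.449, 0.2806, 0.1546]
eef_rot: [179.7, -0.1, 95.0]
force: [-0.6, -0.6, -0.7]
width: 0.289
finger_force: 20.0
t: 11.52
tcp_pos: [0.4788, 0.1794, 0.2385]
eef_rot: [179.8, -0.0, 95.1]
force: [0.4, -0.1, -0.4]
width: 0.29
finger_force: 20.0
t: 11.78
tcp_pos: [0.5182, 0.0786, 0.2362]
eef_rot: [-180.0, -0.0, 95.1]
force: [0.2, -0.3, 0.6]
width: 0.292
finger_force: 20.0
t: 12.28
tcp_pos: [0.5615, 0.0004, 0.2359]
eef_rot: [-179.9, -0.0, 95.0]
force: [0.3, 0.3, -0.8]
width: 0.288
finger_force: 20.0
12.275 [5.61512679e-01 4.05482833e-04 2.35946458e-01] [-1.79905964e+02 -2.90942993e-02  9.50160632e+01] 0.2883915718400778
-0.004 244.20426379046998
0 237.94086765023923
0.004 231.617820851164
[(225, [183, 94, 40]), (227, [188, 100, 49]), (229, [100, 58, 39]), (231, [98, 56, 34]), (233, [87, 50, 36]), (235, [88, 52, 38]), (237, [87, 51, 37]), (239, [89, 53, 39]), (241, [35, 47, 64]), (243, [41, 52, 67]), (245, [83, 89, 92]), (247, [88, 93, 96]), (249, [84, 90, 93]), (251, [86, 92, 95]), (253, [87, 93, 96]), (255, [89, 93, 97]), (257, [84, 91, 93]), (259, [86, 92, 94]), (261, [57, 71, 87])]
```

View pics/w5.png

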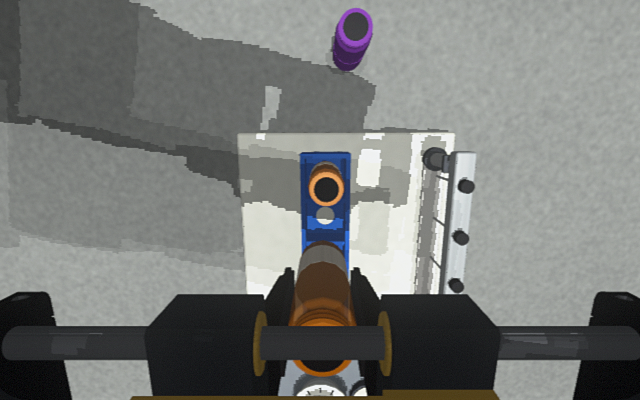

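The held vial (323,265) sits just above cell 2, whose spot is at (325,217). Lowering.

```bash

python3 -m handwheel '[[[0.025,0,-0.5],0,0.1],[[0.025,0,-0.88],0,0.1],[[0.025,0,-0.88],0,0.1]]' 
python3 -m handwheel '[[[0,0,-0.2],0,0.1],[[0,0,-0.4],0,0.1],[[0,0,-0.5],0,0.1],[[0,0,-0.5],0,0.1]]' 
python3 -m handwheel '[[[0,0,-0.02],0,0.1],[[0,0,-0.03],0,0.1],[[0,0,-0.03],0,0.1]]'
```

```text
t: 12.7
tcp_pos: [0.5631, 0.0013, 0.147]
eef_rot: [-179.7, -0.1, 95.1]
force: [0.3, -0.1, 0.8]
width: 0.288
finger_force: 20.0
t: 13.2
tcp_pos: [0.5648, 0.0004, 0.0995]
eef_rot: [180.0, 0.0, 95.1]
force: [0.0, -0.6, -0.8]
width: 0.29
finger_force: 20.0
t: 13.58
tcp_pos: [0.5647, 0.0001, 0.0961]
eef_rot: [180.0, 0.0, 95.0]
force: [-0.4, 0.5, -0.3]
width: 0.284
finger_force: 20.0
```

```bash

python3 -m handwheel '[[[0,0,-0.01],0,0.1],[[0,0,-0.018],0,0.1],[[0,0,-0.018],0,0.1]]' 
python3 -m handwheel '[[[0,0,-0.008],0,0.1],[[0,0,-0.008],0,0.1],[[0,0,-0.008],0,0.1]]'
```

```text
t: 13.95
tcp_pos: [0.5646, 0.0001, 0.094]
eef_rot: [-180.0, -0.0, 95.0]
force: [0.4, 0.5, -0.2]
width: 0.289
finger_force: 20.0
t: 14.32
tcp_pos: [0.5647, 0.0001, 0.0936]
eef_rot: [180.0, 0.0, 95.0]
force: [-1.0, 0.7, 5.5]
width: 0.287
finger_force: 20.0
```

Contact. Releasing, lifting, and moving to view the knob.

```bash

python3 -m handwheel '[[[0,0,0],0,0.4],[[0,0,0],0,0.6],[[0,0,0],0,0.6]]' 
python3 -m handwheel '[[[0,0,0.2],0,0.6],[[0,0,0.6],0,0.6],[[0,0,1],0,0.6]]' 
python3 -m handwheel '[[[0.05,-0.3,0.3],0,0.6],[[0.1,-0.6,0.42],0,0.6],[[0.1,-1,0.42],0,0.6]]' 
python3 -m handwheel '[[[0,-0.5,0],0,0.6],[[0,-1,0],0,0.6],[[0,-1,0],0,0.6],[[0,-1,0],0,0.6]]' 
python3 - <<'E'
from h import *
s=sensors.observe(); print(s['t'],s['tcp_pos'],s['eef_rot'],s['joints'])
im,K,T=grab('wrist'); np.savez('w6.npz',im=im,K=K,T=T)
for y in (.5698,.5784):print(proj(K,T,(y,-.1714,.138)),proj(K,T,(y,-.1714,.097)))
cv2.imwrite('pics/w6.png',cv2.resize(im[0:300,160:560],None,fx=2,fy=2))
E
```

```text
t: 14.7
tcp_pos: [0.5646, 0.0001, 0.0931]
eef_rot: [-180.0, -0.0, 95.0]
force: [-0.6, 0.2, 0.3]
width: 0.547
finger_force: 0.0
t: 15.08
tcp_pos: [0.5644, 0.0001, 0.1941]
eef_rot: [-180.0, -0.0, 95.0]
force: [0.2, 0.1, -0.7]
width: 0.597
finger_force: 0.0
t: 15.45
tcp_pos: [0.5751, -0.1005, 0.2364]
eef_rot: [179.9, 0.0, 95.1]
force: [0.6, -1.0, -0.1]
width: 0.603
finger_force: 0.0
t: 15.95
tcp_pos: [0.5744, -0.1997, 0.235]
eef_rot: [-180.0, -0.0, 95.0]
force: [0.2, 0.3, 0.9]
width: 0.601
finger_force: 0.0
15.95 [ 0.57439626 -0.19965669  0.23503409] [-1.79980884e+02 -2.62208755e-02  9.50064815e+01] [-2.53938054e+01  2.68434752e+01  9.18888279e+01  1.47556000e-02
  6.12974541e+01 -3.04073812e+01]
(np.float64(319.90762005442207), np.float64(205.2456859639649)) (np.float64(320.25028765345695), np.float64(195.6009050481621))
(np.float64(332.47073918001485), np.float64(206.33455838930018)) (np.float64(331.09564908880503), np.float64(196.54723833388536))
```

View pics/w6.png

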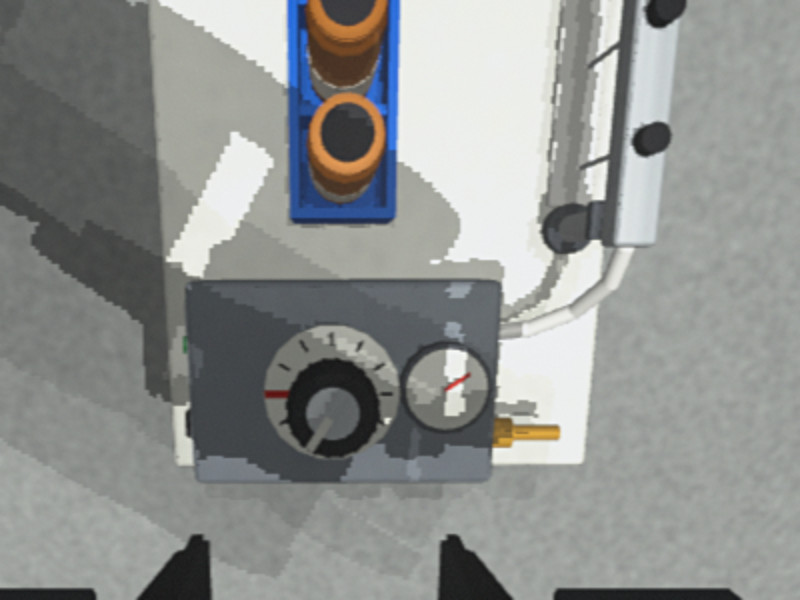

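The wrist crop shows both placed vials standing in the rack. The knob top is at (333,410), the red tick on the left at (275,394), and the white line points down-left to (312,447), so the valve is about 60° open. The knob is at about (.5743,-.171). Descending and gripping.

```bash

python3 -m handwheel '[[[0,0.285,0],0,0.6],[[0,0.285,-0.2],0,0.6],[[0,0.285,-0.6],0,0.6],[[0,0.285,-0.6],0,0.6]]' 
python3 -m handwheel '[[[0,0,-0.3],0,0.6],[[0,0,-0.46],0,0.6],[[0,0,-0.46],0,0.6],[[0,0,-0.46],0,0.6]]' 
python3 -m handwheel '[[[0,0,0],0,0.1],[[0,0,0],0,0.1],[[0,0,0],0,0.1],[[0,0,0],0,0.1]]' 20
python3 - <<'E'
from h import *
s=sensors.observe(); print(s['t'],s['tcp_pos'],s['ft_torque'],s['effort'][5])
im,K,T=grab('wrist'); cv2.imwrite('pics/w7.png',cv2.resize(im[140:340,200:450],None,fx=2,fy=2))
E
python3 -m handwheel '[[[0,0,0],-0.03,0.1],[[0,0,0],-0.06,0.1],[[0,0,0],-0.09,0.1],[[0,0,0],-0.12,0.1],[[0,0,0],-0.15,0.1]]' 
python3 -c "from h import *;s=sensors.observe();print(s['ft_torque'],s['effort'][5],s['eef_rot'])"
python3 -m handwheel '[[[0,0,0],-0.03,0.1],[[0,0,0],-0.06,0.1],[[0,0,0],-0.09,0.1],[[0,0,0],-0.12,0.1],[[0,0,0],-0.12,0.1]]' 
python3 -c "from h import *;s=sensors.observe();print(s['ft_torque'],s['effort'][5],s['eef_rot'])"
```

```text
t: 16.5
tcp_pos: [0.5737, -0.1698, 0.1734]
eef_rot: [-179.8, -0.1, 95.1]
force: [0.2, -0.1, 0.2]
width: 0.602
finger_force: 0.0
t: 17.0
tcp_pos: [0.5751, -0.1715, 0.1304]
eef_rot: [179.9, 0.0, 95.0]
force: [-0.3, -0.9, 0.8]
width: 0.601
finger_force: 0.0
t: 17.5
tcp_pos: [0.5747, -0.1714, 0.1295]
eef_rot: [180.0, 0.0, 95.0]
force: [-0.1, -0.2, 1.8]
width: 0.332
finger_force: 20.0
17.5 [ 0.57467842 -0.17142851  0.12947872] [-0.06863613  0.07773525  0.00173766] -0.009817026439122856
t: 18.18
tcp_pos: [0.5748, -0.1715, 0.1295]
eef_rot: [180.0, 0.0, 67.9]
force: [0.9, -0.0, 2.0]
width: 0.332
finger_force: 20.0
[-0.0568289  -0.0131934   0.02921879] -1.1807789281010628 [1.79952882e+02 8.07543293e-04 6.78672844e+01]
t: 18.8
tcp_pos: [0.5749, -0.1715, 0.1295]
eef_rot: [179.9, -0.0, 46.5]
force: [1.4, -1.5, 2.3]
width: 0.333
finger_force: 20.0
[-0.11140936 -0.1344354  -0.03678076] 0.7439310662448406 [ 1.79943963e+02 -2.28569489e-02  4.64638573e+01]
```

View pics/w7.png

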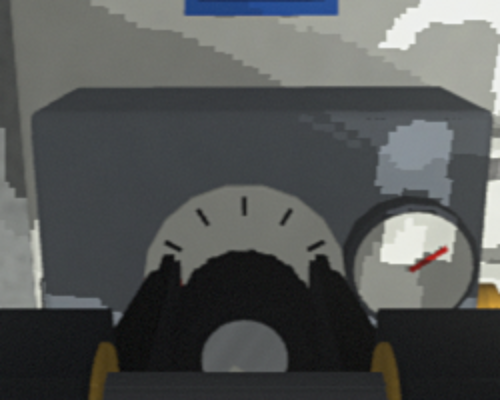

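The grip on the knob is good. I'm 48.5° round; creeping towards the seat and watching the torque.

```bash
P="from h import *;s=sensors.observe();print('TQ',s['ft_torque'].round(3),s['effort'][5].round(2),s['eef_rot'][2])"
python3 -m handwheel '[[[0,0,0],-0.02,0.1],[[0,0,0],-0.02,0.1],[[0,0,0],-0.02,0.1]]' |grep eef; python3 -c "$P"
python3 -m handwheel '[[[0,0,0],-0.02,0.1],[[0,0,0],-0.02,0.1],[[0,0,0],-0.02,0.1]]' |grep eef; python3 -c "$P"
python3 -m handwheel '[[[0,0,0],-0.02,0.1],[[0,0,0],-0.02,0.1],[[0,0,0],-0.02,0.1]]' |grep eef; python3 -c "$P"
python3 -m handwheel '[[[0,0,0],-0.02,0.1],[[0,0,0],-0.02,0.1],[[0,0,0],-0.02,0.1]]' |grep eef; python3 -c "$P"
```

```text
eef_rot: [179.9, -0.0, 43.0]
TQ [-0.242 -0.395  0.032] -0.01 42.96025363240838
eef_rot: [179.9, -0.0, 39.3]
TQ [-0.309 -0.497 -0.056] -0.01 39.339853349985376
eef_rot: [179.9, -0.0, 35.8]
TQ [-0.436 -0.644 -0.001] 0.03 35.755672969112084
eef_rot: [179.9, -0.0, 32.2]
TQ [-0.429 -0.672  0.063] 0.11 32.16477371154139
```

```bash
P="from h import *;s=sensors.observe();print('TQ',s['ft_torque'].round(3),s['effort'][5].round(3),s['eef_rot'][2],s['force'].round(1),s['tcp_pos'].round(4))"
python3 -m handwheel '[[[0,0,0],-0.015,0.1],[[0,0,0],-0.015,0.1],[[0,0,0],-0.015,0.1]]' |grep eef; python3 -c "$P"
python3 -m handwheel '[[[0,0,0],-0.015,0.1],[[0,0,0],-0.015,0.1],[[0,0,0],-0.015,0.1]]' |grep eef; python3 -c "$P"
python3 - <<'E'
from h import *
im,K,T=grab('wrist'); cv2.imwrite('pics/w8.png',cv2.resize(im[140:400,180:480],None,fx=2.3,fy=2.3))
E
```

```text
eef_rot: [179.9, -0.0, 29.5]
TQ [-0.538 -0.55   0.03 ] 0.059 29.458444130509065 [ 4.2 -3.7  3.7] [ 0.5749 -0.1717  0.1295]
eef_rot: [179.9, -0.0, 26.8]
TQ [-0.561 -0.631  0.154] 0.12 26.768535116468183 [ 4.7 -2.6  4.2] [ 0.5749 -0.1717  0.1294]
```

View pics/w8.png

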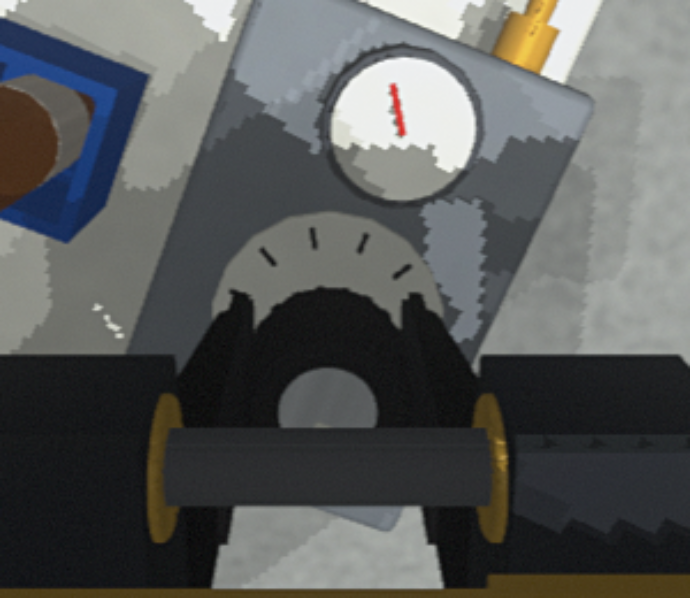

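```bash
python3 - <<'E'
from h import *
d=np.load('w6.npz'); im,K,T=d['im'],d['K'],d['T']
g=cv2.cvtColor(im,cv2.COLOR_BGR2GRAY); print(g[200:228,306:346:1].tolist().__len__())
for r in range(196,230,1): print(r,' '.join('%3d'%v for v in g[r,304:350]))
E
```

```text
28
196  34  22  25  24  29  28  28  27  30  28  29  31  28  38  73 105 120 121 122 118 115 104  95  95  94  94  97  99  99  97  75  44  29  32  32  30  31  30  30  31  29  28  27  37  91 106
197  33  26  23  26  30  29  28  29  30  26  27  28  48  91 115 118 120 120 118 117 113 103  90  92  93  96  95  98  97  97  96  80  49  30  28  32  31  30  31  32  30  32  29  27  58  86
198  27  28  26  26  29  32  30  30  28  25  28  45  86 111 119 118 119 119 117 115 113 103  92  92  93  95  96  97  97  95  96  95  79  41  29  31  29  31  30  30  33  32  28  28  55 102
199  29  26  27  28  30  28  31  28  28  27  36  76 110 117 119 119 118 116 115 114 113 103  94  94  96  94  97  98  94  95  94  97  98  72  35  28  32  30  33  33  34  32  33  28  34  91
200  29  25  26  28  30  30  26  31  32  27  56  99 117 118 117 118 118 115 112 110 110 103  93  93  95  95  97  95  93  92  94  97  99  82  51  27  30  29  30  33  29  32  27  24  25  57
201  21  23  24  27  27  30  29  28  30  35  85 114 118 116 117 119 116 114 102  94  92  94  93  96  98  95  96  95  93  94  94  95  99 100  73  35  27  32  
[... 4594 characters left out ...]
  71  32  31  32  27  26  27  30  28  28  28  27  27  30  31  25  30  31  42  65  85  86  98 116 118 121 122 121 122 122 123 122 121 122
227  69  66  67  67  68  66  66  66  70  75  92 107 102  82  86  81  60  46  35  28  26  27  31  29  32  29  23  31  58  76  99 114 118 120 122 123 122 123 122 122 121 120 122 122 123 122
228  68  67  66  68  64  68  66  64  68  65  65  71  75  93 111 119 118 105  75  47  42  61  71  70  70  62  54  64  97 107  94  79 104 124 123 120 121 119 122 122 122 122 122 124 123 122
229  67  68  68  66  67  67  66  67  66  67  66  63  65  70  77  83  88  90  91  90  82  82  93  90  91  92  91  89  83  74  68  66 101 124 123 123 123 124 121 121 123 122 123 122 122 122
```

The white line's initial angle works out at about 57° open. I've turned 68°, and the line stub at (322,425) has shifted relative to the fingers by about 11–14°, so the knob is seated and the fingers slipped. Opening a quarter turn (+90°) with a firmer grip.

```bash
P="from h import *;s=sensors.observe();print('TQ',s['t'],s['ft_torque'].round(3),s['effort'][5].round(3),s['eef_rot'][2],s['force'].round(1),s['tcp_pos'].round(4))"
python3 -m handwheel '[[[0,0,0],0,0.1],[[0,0,0],0,0.1]]' 35 |grep eef
python3 -c "$P"
python3 -m handwheel '[[[0,0,0],0.03,0.1],[[0,0,0],0.06,0.1],[[0,0,0],0.09,0.1],[[0,0,0],0.12,0.1],[[0,0,0],0.15,0.1]]'  |grep eef
python3 -m handwheel '[[[0,0,0],0.03,0.1],[[0,0,0],0.06,0.1],[[0,0,0],0.09,0.1],[[0,0,0],0.12,0.1],[[0,0,0],0.15,0.1]]'  |grep eef
python3 -m handwheel '[[[0,0,0],0.03,0.1],[[0,0,0],0.06,0.1],[[0,0,0],0.09,0.1],[[0,0,0],0.12,0.1],[[0,0,0],0.15,0.1]]'  |grep eef
python3 -m handwheel '[[[0,0,0],0.03,0.1],[[0,0,0],0.05,0.1],[[0,0,0],0.05,0.1],[[0,0,0],0.05,0.1]]'  |grep eef
python3 -c "$P"
```

```text
eef_rot: [179.9, -0.0, 26.8]
TQ 21.35 [-0.544 -0.642  0.108] 0.12 26.771355735840284 [ 5.3 -2.5  4. ] [ 0.5749 -0.1717  0.1294]
eef_rot: [180.0, -0.0, 53.9]
eef_rot: [180.0, 0.0, 80.9]
eef_rot: [180.0, 0.0, 107.9]
eef_rot: [180.0, 0.0, 116.7]
TQ 23.725 [-0.48  -0.374  0.06 ] 0.032 116.66446195669843 [ 2.7 -2.2  5.2] [ 0.5746 -0.1715  0.1294]
```

I've used up my picture views (one more than the allowance), so I'll check the knob angle numerically: let go, lift, and read the white line on the top plane.

```bash

python3 -m handwheel '[[[0,0,0],0,0.4],[[0,0,0],0,0.6],[[0,0,0],0,0.6]]' |grep -E 'force|width'
python3 -m handwheel '[[[0,0,0.3],0,0.6],[[0,0,0.6],0,0.6],[[0,-0.285,1],0,0.6],[[0,-0.285,1],0,0.6],[[0,-0.285,1],0,0.6]]' |grep -E '^t|tcp'
cat > ang.py <<'E'
from h import *
im,K,T=grab('wrist'); np.savez('w9.npz',im=im,K=K,T=T)
for n in ('w6.npz','w9.npz'):
    d=np.load(n); im,K,T=d['im'],d['K'],d['T']; g=cv2.cvtColor(im,cv2.COLOR_BGR2GRAY).astype(np.float32)
    th=np.radians(np.arange(0,360,1.)); 
    for c in ((.5747,-.1714),(.5747,-.1724),(.5737,-.1714)):
        out=[]
        for r in (.010,.0115,.013,.0145):
            uv=np.array([proj(K,T,(c[0]+r*np.cos(t),c[1]+r*np.sin(t),.138)) for t in th],np.float32)
            out.append(cv2.remap(g,uv[:,0].copy(),uv[:,1].copy(),cv2.INTER_LINEAR).ravel())
        res=[]
        for p in out[:]:
            w=np.clip(p-70,0,None); res.append((round(float(np.degrees(np.angle((w*np.exp(1j*th)).sum())))%360,1),int((w>0).sum())))
        print(n,c,res)
E
python3 ang.py
```

```text
force: [0.5, 0.3, 0.8]
width: 0.553
finger_force: 0.0
t: 24.72
tcp_pos: [0.574, -0.1995, 0.2284]
w6.npz (0.5747, -0.1714) [(239.9, 20), (240.1, 17), (240.4, 14), (240.8, 13)]
w6.npz (0.5747, -0.1724) [(235.8, 34), (238.1, 17), (238.2, 15), (260.4, 41)]
w6.npz (0.5737, -0.1714) [(245.2, 19), (244.9, 17), (244.2, 14), (244.3, 13)]
w9.npz (0.5747, -0.1714) [(271.6, 20), (272.4, 18), (272.7, 14), (273.1, 13)]
w9.npz (0.5747, -0.1724) [(272.6, 20), (272.9, 17), (273.0, 15), (296.5, 61)]
w9.npz (0.5737, -0.1714) [(277.5, 20), (277.5, 18), (277.2, 15), (277.0, 13)]
```

The line now sits 87–91° anticlockwise of the red tick direction (55–58° before), so the quarter turn is right. Regripping at the same pose and checking the rack with the top camera.

```bash

python3 -m handwheel '[[[0,0.285,0],0,0.6],[[0,0.285,-0.3],0,0.6],[[0,0.285,-0.7],0,0.6],[[0,0.285,-1],0,0.6],[[0,0.285,-1],0,0.6]]' |grep -E '^t|tcp'
python3 -m handwheel '[[[0,0,0],0,0.6],[[0,0,0],0,0.1],[[0,0,0],0,0.1],[[0,0,0],0,0.1],[[0,0,0],0,0.1]]' 20
python3 -m handwheel '[[[0,0,0],0,0.1],[[0,0,0],0,0.1],[[0,0,0],0,0.1],[[0,0,0],0,0.1],[[0,0,0],0,0.1]]'
python3 - <<'E'
from h import *
for n in ('scene',):
    im,K,T=grab(n); m=cv2.inRange(cv2.cvtColor(im,cv2.COLOR_BGR2HSV),(5,110,40),(16,255,200))
    k,l,s,c=cv2.connectedComponentsWithStats(m)
    print([(c[i].round(),s[i].tolist()) for i in range(1,k) if s[i][4]>60])
    for p in ((.5705,-.0817),(.567,-.0417),(.5634,-.0017),(.560,.038)): print(proj(K,T,(*p,.085)))
s=sensors.observe(); print(s['ft_torque'],s['joints'])
E
```

```text
t: 25.4
tcp_pos: [0.5733, -0.1703, 0.1265]
t: 26.02
tcp_pos: [0.5746, -0.1715, 0.1297]
eef_rot: [180.0, 0.0, 116.6]
force: [-2.3, 0.7, 3.7]
width: 0.332
finger_force: 20.0
t: 26.65
tcp_pos: [0.5746, -0.1715, 0.1297]
eef_rot: [180.0, 0.0, 116.6]
force: [-1.9, -0.6, 5.7]
width: 0.333
finger_force: 20.0
[(array([550.,  39.]), [544, 33, 14, 14, 144]), (array([359., 237.]), [352, 223, 14, 27, 248]), (array([341., 242.]), [335, 228, 14, 26, 241]), (array([323., 246.]), [317, 232, 13, 26, 252]), (array([305., 250.]), [298, 236, 13, 27, 256])]
(np.float64(304.2879568164629), np.float64(251.59942342200566))
(np.float64(322.6254425592281), np.float64(247.1952098629784))
(np.float64(340.622975762946), np.float64(242.83364140315805))
(np.float64(358.18982781304476), np.float64(238.64336956035135))
[-0.13432558  0.42001022  0.02038587] [-2.29273968e+01  3.31475156e+01  9.91414290e+01 -6.64400558e-03
  4.76863028e+01 -4.95600788e+01]
```

All four vials stand upright in the rack and the knob is held still at the setting. Handing in.

```bash
python3 -c "from cell import ctrl; print(ctrl.sign_off())"
```

```text
the job is handed in; nothing more can be done
None
```

The job is handed in, with no verdict returned: both amber vials stand in the empty cells (2 and 4), and the knob was closed to its seat, opened about 90° back (read as 87–91° from the dial) and is still held in the fingers, though I let go once to read the dial, then regripped, and I viewed 11 pictures, one over the limit of 10.

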